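# Take a propped curing-box lid on the finger backs and lower it shut

## Robot

A 7-joint arm with a two-finger parallel gripper is mounted at the origin on a cart in front of the work surface, level with it; the furniture and walls round the work are solid. World frame = base frame: x ahead of the robot, y to its left, z up, the work surface at z = 0. Lengths are in m, angles in rad, forces in N, time in s.
With the tool pointing down it reaches from about 0.35 to 0.9 m from the base axis. Payload 19.9 kg.
Tool frame: the origin (TCP) lies on the centre line of the jaws, within the pads' length; the fingertips stand ahead of it and the grasp point (between the pads) is the TCP (finger_overhang is the z of the fingertips in the tool frame, in m); z points along the fingers, y is the line along which they close (so a half turn about z gives the same grasp; the last joint's range is limited). The gripper opens to 85 mm and grips with 20 to 120 N. Pads are 22 mm wide; open, the fingers measure 114 mm over their backs; the gripper's body (76 mm by 85 mm) begins 54 mm behind the grasp point. The pads swing forward as they close: fully open they stand 13 mm farther back than shut.
Start: joints at [-1.256, 0.417, -0.01, 1.614, 0.005, 1.111, -0.053], TCP at [0.218, 0.586, 0.25] pointing down, gripper open.
Joint ranges: [-2.81, 2.81], [-0.39, 2.02], [-1.27, 1.25], [0.06, 2.57], [-1.19, 4.33], [0.19, 2], [-2.82, 2.82]. Speed limits (rad/s): [1.89, 1.89, 2.39, 2.39, 3.01, 3.01, 3.01].

## Interface

Orientations are given as [roll, pitch, yaw] about the fixed x, y, z axes, in that order (R = Rz(yaw) Ry(pitch) Rx(roll)).
In Python, from plant import observe, read_camera, hand_in, search_frame, pinpoint, finger_overhang gives the robot as it stands. The module is installed in compiled form; this text tells all that it offers.
- The arm moves only by the tool move_arm, never from a script. Its argument "commands" is a list of rows, each an object with "travel": the shift along the world's x, y, z in mm, a list of three; "turn": the turn, a rotation vector about the world's x, y, z in degrees, a list of three; "claw": the finger opening in mm, from 0 to 85.4. A call has 1 to 10 rows; each row shifts and turns the commanded pose from where the row before left it; what a row does not reach is not made up. A row lasts 1/12 s, in which the tool goes at most 41.7 mm and 7.16 degrees, less where a joint would pass 70% of its speed; a pose out of reach is approached as far as the arm can. A call is refused whole if a number of a shift passes 41.7 or a number of a turn 7.16, either way. A call with a gripper value outside its range is refused whole. The fingers move at their own pace and stop on an object; "grip_force" is the grip in N (left out, the last holds). Time passes only in rows, so rows that do not move let the fingers close. It gives the time, the measured TCP pose, the force, the opening and the grip force at its end, in the units of the state.
- observe(): the state, without advancing time (a new reading comes with each control period).
- read_camera(name): name is "side" or "top" or "wrist"; returns a dict with "color" (420x560x3 uint8, red, green, blue), "intrinsics" (3x3 intrinsics, pixels), "R" (3x3) and "t" (3): a world point X has camera coordinates R X + t. Camera axes: x right, y down, z forward; pixel columns grow to the right and rows downward; lengths in m; the calibration is good to about 2 mm. A picture is of the moment at which its call begins. There is no depth.
- hand_in(): hands the job in; it is judged then, once.
Trained networks look in a picture, given as the dict that the camera call returned (one of the last four; its "shot" number tells which), for a name from the list of things; names that differ only in an ending like _2 or _b are one class to them, and where a whole thing is asked for, a point or a joint stands for the part that bears it (a point fixed in the world has none). Each returns a list of dicts, best first, with "p" (0 to 1); they miss things now and then, are a little off and sometimes report something else, mostly with a low value. They report only what shows in the picture. A call takes as long as a camera call.
- search_frame(picture, label): "position" ([x, y, z] in m, in world coordinates, good to about 4 mm: the middle of the surface that is visible of it).
- pinpoint(picture, label): "position" ([x, y, z] in m, in world coordinates, good to about 4 mm: a listed point, or the origin of a listed thing).
The state is a dict: "clock": time; "joints": joint angles; "dq": joint speeds; "joint_torque": joint torques, N m; "tcp_pos": TCP position; "tool_rot": TCP orientation; "ft_force": force on the tool from outside, world axes, zero at the start; "moment": the same for the moment, N m; "gripper_width": finger opening in m; "grip_force": force on a finger pad.
Only numpy, scipy, OpenCV 4.12 (cv2) and the standard library are available. Lean on these libraries where they do the work, as an engineer would, in place of code of your own. Each camera call takes 0.05 s, during which the arm holds its last target. There are 200 camera calls.

## Task

Close the light-curing box and start it: with the fingers together under the lid's front lip, push the steel stay over so that the lid drops onto the back of the fingers, and lower the lid on them until it is fully shut, without letting it bang. Then press the start button fully down and let go of it. Only touch and push: do not pinch the lid, and leave the denture in the box and the things standing around where they are.

Things in the scene. Friction and masses are not known exactly. Their poses are not given: they have to be found in the camera images.
- curing_box: Light-curing box, fixed: white, open-topped, 170 mm deep (its x), 200 wide (y), rim 100 above the bench, walls 8, with a grey console 50 wide, 78 high along its +y side. Origin: bench level under the middle of the white box. x points from the front wall (outer face x = -85) to the hinge axis (x = +85, 100 high); z up. Its mouth faces its -x, to the robot and its right.
- lid (a joint): Hinge of the lid (rad): 0 = shut; about 0.56 at the start, resting on the stay. Swings freely and falls shut unless held up. Lid 206 mm wide, 202 from hinge to lip, 13 thick, 0.28 to 0.4 kg. Shut, its underside lies on the rim (100 mm high) and its lip stands 32 mm out past the front wall, so fingers sloping under the lip can follow it all the way down and then clear it.
- lid_lip (a point): Middle of the lower front edge of the lid's lip (the lid's underside), 202 mm from the hinge axis; about 208 mm above the bench at the start, 100 mm when shut.
- lid_liner: Grey liner frame, the lower 6 mm of the lid, which the fingers carry. Origin on the hinge axis, turns with the lid.
- lid_shell: White frame with the amber window, the upper 7 mm of the lid, set back 3 mm all round. Origin on the hinge axis, turns with the lid.
- stay (a joint): Hinge of the stay (rad): 0 = up under the lid, leaning 0.1 towards the box's -y on its stop; 1.66 = folded flat towards +y along the inside of the front wall. The lid's weight keeps it up until it is pushed 0.2 to 0.3 towards +y (about 1 N near the tip); then weight folds it and the lid falls at once onto what is under it.
- stay_tip (a point): Centre of the black ball roller (10 mm diameter) on the tip of the stay, a 6 mm steel rod 107 mm long that pivots inside the front wall at x = -72, y = -24, z = 86 mm of the box. At the start the ball bears on the lid's underside at x = -72, y = -35, z = 192 mm of the box. Under the lid beyond it (y below -45 mm) there is free room for the fingers, open at the side.
- start (a joint): Travel of the start button: 0 = out, 0.005 = fully down (m); springs back; about 4 N when fully down.
- start_top (a point): Centre of the top of the round white start button (24 mm diameter) on the console, pressed straight down; x = -52, y = +123 mm of the box, about 99 mm above the bench.
- denture: Loose pink denture, 46x58x18 mm, lying on the turntable inside the box, 25 mm above the bench. Origin under its centre. Leave alone.
- stone_cast: Loose plaster cast of a jaw, 50x62x31 mm, on the bench close before the mouth of the box. Origin under its centre. Leave alone.
- small_bottle: Loose white bottle with red cap, 34 mm diameter, 75 mm high, on the bench strip before the sink, left of the box. Origin under its centre. Leave alone.
- powder_pot: Loose clear pot with cream lid, 74 mm diameter, 78 mm high, on the bench strip before the sink, left of the box. Origin under its centre. Leave alone.
- dosing_cup: Loose clear dosing cup, 51 mm diameter, 53 mm high, on the bench strip before the sink, left of the box. Origin under its centre. Leave alone.

How it is judged:
By the outcome, as a careful person would: the job done as asked, in the order asked, and still so for the second after the job is handed in, with the robot touching nothing.
It also fails if it takes over 48 s, if anything falls off the work surface, if the arm or the gripper's body presses on something with over 40 N, if the wrist force passes 120 N, or if a joint passes its speed limit or range.

## Working session

There is one attempt and no reset: what is moved stays moved. The work goes in short steps, Python scripts to look and compute and a tool call to move; the robot and the scene stay as the last step left them, time stands still between calls to the robot, and variables do not carry over. Pictures are saved under pics/ and viewed, at most 11 in all, crops included, and the job is handed in when it is done.

Besides the shell and the picture viewer there is one more tool, called after "Call:" in YAML: its name, and indented under it one key for each argument. move_arm: Moves the arm, as the interface text tells. Its arguments: {"type":"object","properties":{"commands":{"type":"array"},"grip_force":{"type":"number"}},"required":["commands"]}

```bash
mkdir -p pics; cat > h.py <<'E'
import numpy as np, cv2
from plant import *
def look(cam, labels, fn=None):
    p=read_camera(cam)
    if fn: cv2.imwrite('pics/'+fn, p['color'][:,:,::-1])
    for l,f in labels:
        r=(pinpoint if f=='p' else search_frame)(p,l)
        for d in r[:2]:
            X=np.array(d['position']); c=p['R']@X+p['t']; uv=(p['intrinsics']@c)[:2]/c[2]
            print(cam,l,f,round(d['p'],2),np.round(X*1000,1),np.round(uv))
    return p
E
python3 - <<'E'
from h import *
o=observe(); print({k:np.round(v,3) for k,v in o.items()}); print(finger_overhang)
L=[(l,'p') for l in ['curing_box','lid_lip','lid_liner','stay_tip','start_top','stone_cast','small_bottle','powder_pot','dosing_cup','denture']]
a=look('side',L,'s0.png'); b=look('top',L,'t0.png')
for p in (a,b): print(-p['R'].T@p['t'])
cv2.imwrite('pics/st0.png',np.vstack([a['color'],b['color']])[:,:,::-1][:, :])
E
python3 -c "
import cv2,numpy as np
a=cv2.imread('pics/s0.png');b=cv2.imread('pics/t0.png')
cv2.imwrite('pics/st0.png',cv2.resize(np.hstack([a,b]),(800,300)))"
```

```text
{'clock': np.float64(0.0), 'joints': array([-1.256,  0.418, -0.01 ,  1.614,  0.005,  1.111, -0.053]), 'dq': array([ 0.001, -0.   , -0.002,  0.001, -0.001,  0.001, -0.   ]), 'joint_torque': array([ 0.0000e+00, -8.6447e+01,  6.7900e-01, -4.3490e+01,  1.9000e-02,
        8.0000e-03, -0.0000e+00]), 'tcp_pos': array([0.218, 0.585, 0.25 ]), 'tool_rot': array([-3.14 ,  0.   ,  2.785]), 'ft_force': array([-0.864, -0.366,  0.238]), 'moment': array([-0.003, -0.024,  0.018]), 'grip_force': np.float64(0.0), 'gripper_width': np.float64(0.085)}
0.019
side curing_box p 0.77 [608.  -57.5   2.4] [289. 290.]
side lid_lip p 0.75 [ 548.6 -112.7  206. ] [256. 246.]
side stay_tip p 0.43 [ 586.6 -128.8  195.9] [272. 259.]
side stay_tip p 0.43 [426.  175.6   2.4] [248. 205.]
side stone_cast p 0.68 [ 551.3 -211.4   -4.5] [245. 343.]
side small_bottle p 0.51 [428.7 177.1   4.2] [249. 205.]
side powder_pot p 0.58 [420.8 243.3   1.5] [254. 189.]
side dosing_cup p 0.66 [484.8  -1.6  98.8] [245. 234.]
side dosing_cup p 0.52 [434.6 329.7  -0.5] [267. 171.]
side denture p 0.42 [618.4 -50.3  25. ] [295. 283.]
top curing_box p 0.95 [611.  -54.3   4. ] [310. 201.]
top lid_lip p 0.74 [ 543.8 -118.2  206.4] [341. 217.]
top stay_tip p 0.57 [ 544.7 -117.1  206.1] [340. 217.]
top stay_tip p 0.16 [ 546.6 -212.2   -1.1] [359. 221.]
top start_top p 0.56 [4.869e+02 1.000e-01 9.920e+01] [295. 240.]
top stone_cast p 0.52 [ 546.5 -215.3   -1.6] [360. 221.]
top powder_pot p 0.85 [418.6 245.    1.1] [216. 264.]
top powder_pot p 0.5 [487.2  -2.3  96.4] [296. 240.]
top dosing_cup p 0.67 [ 4.325e+02  3.289e+02 -2.000e-01] [189. 260.]
[ 0.75055754 -0.67009341  0.92014989]
[0.46928965 0.05711887 1.25831717]
```

View pics/s0.png

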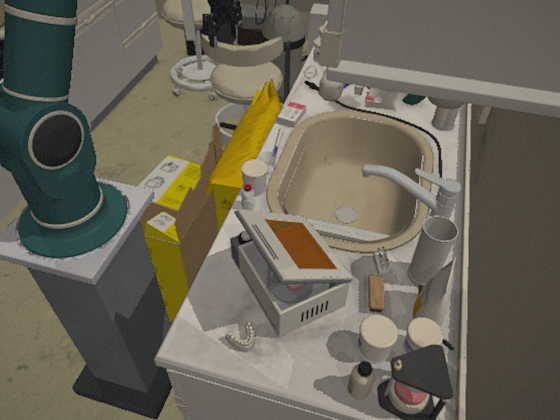

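View pics/t0.png

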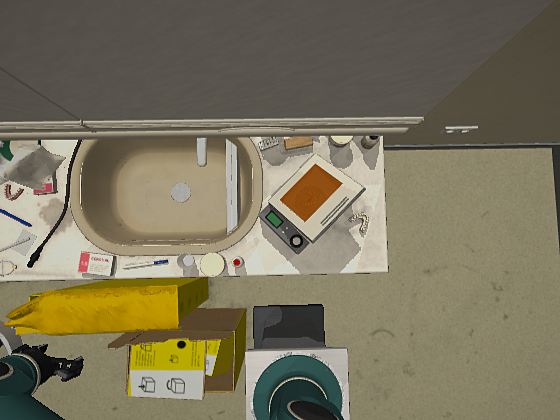

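The side view shows the box with its raised amber lid at (295,245), the stone cast at (240,338), and the bottles left of it. The top view confirms the box at (310,205), with the button at (296,240). The box origin comes out at about (610,-56) mm with yaw about 43°. From that pose the start button should be at (488,-1), and the network reports (487,0), so the fit holds. I'll set out now.

Call:
move_arm:
  commands:
    - {"travel":[0,0,40],"turn":[0,0,0],"claw":0}
    - {"travel":[0,0,40],"turn":[0,0,0],"claw":0}
    - {"travel":[0,0,40],"turn":[0,0,0],"claw":0}
    - {"travel":[0,0,40],"turn":[0,0,0],"claw":0}
    - {"travel":[12,-34,20],"turn":[0,0,-1.1],"claw":0}
    - {"travel":[12,-34,0],"turn":[0,0,-1.1],"claw":0}
    - {"travel":[12,-34,0],"turn":[0,0,-1.1],"claw":0}
    - {"travel":[12,-34,0],"turn":[0,0,-1.1],"claw":0}
    - {"travel":[12,-34,0],"turn":[0,0,-1.1],"claw":0}
    - {"travel":[12,-34,0],"turn":[0,0,-1.1],"claw":0}
  grip_force: 20

```text
clock: 1.93
tcp_pos: [0.2905, 0.3798, 0.4303]
tool_rot: [3.141, -0.0, 2.669]
ft_force: [1.2, 0.6, 0.4]
gripper_width: 0.0002
grip_force: 0.0
```

Call:
move_arm:
  commands:
    - {"travel":[12,-34,0],"turn":[0,0,-1.1],"claw":0}
    - {"travel":[12,-34,0],"turn":[0,0,-1.1],"claw":0}
    - {"travel":[12,-34,0],"turn":[0,0,-1.1],"claw":0}
    - {"travel":[12,-34,0],"turn":[0,0,-1.1],"claw":0}
    - {"travel":[12,-34,0],"turn":[0,0,-1.1],"claw":0}
    - {"travel":[12,-34,0],"turn":[0,0,-1.1],"claw":0}
    - {"travel":[12,-34,0],"turn":[0,0,-1.1],"claw":0}
    - {"travel":[12,-34,0],"turn":[0,0,-1.1],"claw":0}
    - {"travel":[12,-34,0],"turn":[0,0,-1.1],"claw":0}
    - {"travel":[12,-34,0],"turn":[0,0,-1.1],"claw":0}

```text
clock: 2.77
tcp_pos: [0.4104, 0.0397, 0.4305]
tool_rot: [3.141, 0.0, 2.477]
ft_force: [0.8, 0.0, 0.8]
gripper_width: 0.0001
grip_force: 0.0
```

```bash
cat > st.py <<'E'
from h import *
from scipy.spatial.transform import Rotation as Ro
def st():
    o=observe(); R=Ro.from_euler('xyz',o['tool_rot']).as_matrix()
    print('t',round(float(o['clock']),2),'tcp',np.round(o['tcp_pos']*1000,1),'j',np.round(o['joints'],2),'F',np.round(o['ft_force'],2),'w',round(float(o['gripper_width'])*1000,1))
    print('z',np.round(R[:,2],3),'y',np.round(R[:,1],3))
    return o,R
if __name__=='__main__': st()
E
python3 st.py
```

```text
t 2.77 tcp [410.4  39.7 430.5] j [-0.76 -0.15  0.52  1.84  0.07  1.43  0.65] F [0.82 0.03 0.8 ] w 0.1
z [ 0.001  0.001 -1.   ] y [0.617 0.787 0.001]
```

Call:
move_arm:
  commands:
    - {"travel":[12,-34,0],"turn":[0,0,-1.1],"claw":0}
    - {"travel":[12,-34,0],"turn":[0,0,-1.1],"claw":0}
    - {"travel":[12,-34,0],"turn":[0,0,-1.1],"claw":0}
    - {"travel":[12,-34,0],"turn":[0,0,-1.1],"claw":0}
    - {"travel":[12,-34,0],"turn":[0,0,-1.1],"claw":0}
    - {"travel":[12,-34,0],"turn":[0,0,-1.1],"claw":0}
    - {"travel":[12,-34,0],"turn":[0,0,-1.1],"claw":0}
    - {"travel":[12,-34,0],"turn":[0,0,-1.1],"claw":0}

```text
clock: 3.43
tcp_pos: [0.5067, -0.2319, 0.4305]
tool_rot: [3.141, 0.001, 2.324]
ft_force: [0.7, 1.5, 1.0]
gripper_width: 0.0002
grip_force: 0.0
```

Call:
move_arm:
  commands:
    - {"travel":[0,0,-10],"turn":[4.4,-4.7,0],"claw":0}
    - {"travel":[0,0,-10],"turn":[4.4,-4.7,0],"claw":0}
    - {"travel":[0,0,-10],"turn":[4.4,-4.7,0],"claw":0}
    - {"travel":[0,0,-10],"turn":[4.4,-4.7,0],"claw":0}
    - {"travel":[0,0,-10],"turn":[4.4,-4.7,0],"claw":0}
    - {"travel":[0,0,-10],"turn":[4.4,-4.7,0],"claw":0}
    - {"travel":[0,0,-10],"turn":[4.4,-4.7,0],"claw":0}

```text
clock: 4.02
tcp_pos: [0.5063, -0.2311, 0.3611]
tool_rot: [2.349, 0.004, 2.322]
ft_force: [0.8, 1.7, -0.6]
gripper_width: -0.0001
grip_force: 0.0
```

```bash
python3 - <<'E'
from st import *
st()
L=[(l,'p') for l in ['curing_box','lid_lip','stay_tip','start_top','lid_liner','lid_shell','stone_cast']]
look('wrist',L,'w1.png'); look('side',L,'s1.png'); look('top',L)
E
```

```text
t 4.02 tcp [ 506.3 -231.1  361.1] j [ 0.04  0.25  0.83  1.88 -1.02  1.33  2.01] F [ 0.78  1.74 -0.61] w -0.1
z [ 0.523  0.484 -0.702] y [0.511 0.481 0.712]
wrist curing_box p 0.9 [604.8 -50.1  -1.7] [201.  96.]
wrist lid_lip p 0.71 [ 545.7 -117.3  208.1] [248. 116.]
wrist stay_tip p 0.77 [ 584.2 -128.3  191.6] [256. 152.]
wrist start_top p 0.61 [ 584.3 -127.4  188.9] [254. 151.]
wrist start_top p 0.49 [ 542.9 -113.   206.9] [248. 110.]
wrist lid_shell p 0.94 [672.7  -2.9 101.7] [297. 106.]
wrist stone_cast p 0.58 [ 546.9 -213.5   -1.4] [ 90. 172.]
side curing_box p 0.89 [608.1 -58.4   2.7] [289. 290.]
side lid_lip p 0.71 [ 546.6 -110.3  206.3] [255. 244.]
side stay_tip p 0.52 [ 586.5 -127.1  195.5] [272. 259.]
side start_top p 0.53 [486.8  -0.5 100.8] [246. 233.]
side lid_shell p 0.66 [664.6   6.2 102.4] [323. 248.]
side stone_cast p 0.75 [ 552.  -210.5   -2.3] [245. 342.]
side stone_cast p 0.47 [ 588.6 -126.2  197.3] [273. 258.]
top curing_box p 0.65 [ 543.3 -117.3  205.6] [340. 217.]
top curing_box p 0.61 [610.8 -53.7   2.6] [309. 201.]
top lid_lip p 0.91 [ 545.4 -118.2  207.8] [341. 217.]
top lid_lip p 0.18 [434.8 329.8  -2.1] [189. 259.]
top start_top p 0.43 [484.   -3.   98.5] [296. 241.]
top lid_shell p 0.86 [667.1   7.7 101.5] [291. 179.]
top stone_cast p 0.45 [ 547.6 -212.9   -3.1] [359. 220.]
```

View pics/w1.png

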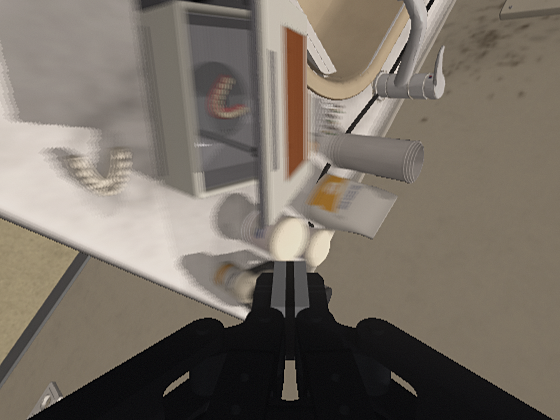

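The wrist view shows the box mouth at (220,100), the denture inside at (225,97), the lid edge at (285,100), the stay near (256,152) and the closed fingertips at (290,262). Next I'll fit the box pose and work out the finger geometry.

```bash
cat > box.py <<'E'
import numpy as np
B=np.array([[0,0],[-86,0],[-72,-35],[-52,123],[85,0]],float)
W=np.array([[609,-55.5],[546,-116],[585.3,-128],[486.5,-.5],[667.5,3.5]])
b0,w0=B.mean(0),W.mean(0)
U,S,V=np.linalg.svd((B-b0).T@(W-w0)); Rb=(U@V).T
c=w0-Rb@b0; th=np.arctan2(Rb[1,0],Rb[0,0])
def b2w(p): p=np.array(p,float); return np.r_[Rb@p[:2]+c,p[2]]
def w2b(p): p=np.array(p,float); return np.r_[Rb.T@(p[:2]-c),p[2]]
E
python3 - <<'E'
from st import *
from box import *
print('c',c,'th',np.degrees(th),'res',np.round(W-(B@Rb.T+c),1).tolist())
o,R=st(); T=o['tcp_pos']
p=read_camera('wrist'); cam=-p['R'].T@p['t']; print('cam in tool mm',np.round(R.T@(cam-T)*1000))
for q in [(0,0,19),(11,0,19),(-11,0,19),(11,14.5,19),(11,-14.5,19),(11,14.5,0),(0,0,0)]:
    X=T+R@np.array(q)/1000; k=p['R']@X+p['t']; print(q,np.round((p['intrinsics']@k)[:2]/k[2]))
print('tcp box',np.round(w2b(T*1000),1),'zbox',Rb.T@R[:2,2],'target',b2w([-86,-62,182]),'delta',b2w([-86,-62,182])-T*1000,'pre',b2w([-190,-62,175])-T*1000)
E
```

```text
c [609.05056579 -54.47405583] th 44.22740949032519 res [[-0.1, -1.0], [-1.4, -1.5], [3.4, 1.8], [0.5, 2.1], [-2.5, -1.3]]
t 5.22 tcp [ 506.3 -230.4  360.2] j [ 0.04  0.25  0.83  1.88 -1.02  1.33  2.  ] F [-0.03 -0.75 -0.25] w -0.2
z [ 0.517  0.484 -0.706] y [0.515 0.483 0.708]
cam in tool mm [  82.   -0. -124.]
(0, 0, 19) [290. 279.]
(11, 0, 19) [290. 257.]
(-11, 0, 19) [290. 301.]
(11, 14.5, 19) [324. 257.]
(11, -14.5, 19) [257. 257.]
(11, 14.5, 0) [328. 279.]
(0, 0, 0) [290. 304.]
tcp box [-196.4  -54.4  360.2] zbox [ 0.70770771 -0.01383325] target [ 590.67043773 -158.88751709  182.        ] delta [  84.40221094   71.52225344 -178.22475622] pre [   9.87820172   -1.01857679 -185.22475622]
```

Call:
move_arm:
  commands:
    - {"travel":[2,-1,-31],"turn":[0,0,0],"claw":0}
    - {"travel":[2,-1,-31],"turn":[0,0,0],"claw":0}
    - {"travel":[2,-1,-31],"turn":[0,0,0],"claw":0}
    - {"travel":[2,-1,-31],"turn":[0,0,0],"claw":0}
    - {"travel":[2,-1,-31],"turn":[0,0,0],"claw":0}
    - {"travel":[2,-1,-31],"turn":[0,0,0],"claw":0}
    - {"travel":[0,0,0],"turn":[0,0,0],"claw":0}

```text
clock: 5.85
tcp_pos: [0.5169, -0.2351, 0.1743]
tool_rot: [2.355, -0.006, 2.324]
ft_force: [-1.5, 0.5, -0.8]
gripper_width: 0.0001
grip_force: 0.0
```

```bash
python3 - <<'E'
from st import *
from box import *
o,R=st(); T=o['tcp_pos']*1000
for cam in ('wrist','side'): look(cam,[(l,'p') for l in ['lid_lip','stay_tip']],'%s2.png'%cam)
F=[]
for i in range(4):
    F.append(observe()['ft_force']); read_camera('top')
print(np.round(F,2).tolist())
print('tcp box',np.round(w2b(T),1)); 
for X in [(-115,-66,178),(-85,-66,180)]: print(np.round(b2w(X)-T,1))
E
```

```text
t 5.85 tcp [ 516.9 -235.1  174.3] j [ 0.41  0.49  0.41  1.99 -1.19  1.1   2.33] F [-1.46  0.5  -0.84] w 0.1
z [ 0.514  0.487 -0.706] y [0.518 0.48  0.708]
wrist lid_lip p 0.93 [ 544.6 -113.6  205.9] [494. 112.]
wrist lid_lip p 0.71 [615.9 -45.7  25.8] [328.  97.]
wrist stay_tip p 0.8 [ 583.6 -130.4  190.1] [461. 180.]
side lid_lip p 0.84 [ 547.6 -114.1  206.7] [255. 246.]
side stay_tip p 0.5 [ 584.4 -127.2  195.7] [271. 259.]
[[-0.43, -0.21, 1.28], [-0.16, -0.06, -0.5], [0.87, -0.91, -0.06], [-0.86, 0.16, -0.76]]
tcp box [-192.1  -65.2  174.3]
[55.8 53.2  3.7]
[77.3 74.1  5.7]
```

View pics/wrist2.png

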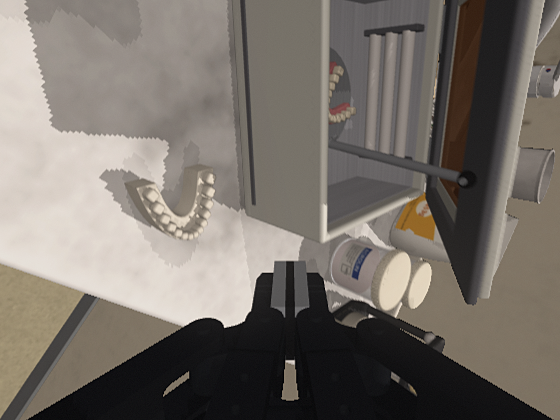

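The wrist view shows the stay with its ball at (465,180), the lid underside and lip along (440–490, 0–300), and free room on the near side of the stay. The cast at (180,200) is well below. Joint 5 is at its limit, so I'll yaw back a few degrees while going in.

Call:
move_arm:
  commands:
    - {"travel":[0,0,0],"turn":[0,0,-3],"claw":0}
    - {"travel":[0,0,0],"turn":[0,0,-3],"claw":0}
    - {"travel":[0,0,0],"turn":[0,0,-3],"claw":0}
    - {"travel":[13,12.3,0.5],"turn":[0,0,0],"claw":0}
    - {"travel":[13,12.3,0.5],"turn":[0,0,0],"claw":0}
    - {"travel":[13,12.3,0.5],"turn":[0,0,0],"claw":0}
    - {"travel":[13,12.3,0.5],"turn":[0,0,0],"claw":0}
    - {"travel":[0,0,0],"turn":[0,0,0],"claw":0}

```text
clock: 7.02
tcp_pos: [0.5719, -0.1843, 0.1812]
tool_rot: [2.354, 0.001, 2.17]
ft_force: [0.2, 0.6, -0.0]
gripper_width: 0.0002
grip_force: 0.0
```

```bash
python3 - <<'E'
from st import *
from box import *
o,R=st(); T=o['tcp_pos']*1000
look('wrist',[(l,'p') for l in ['lid_lip','stay_tip']])
print('tcp box',np.round(w2b(T),1)); 
for X in [(-84,-66,178)]: print(np.round(b2w(X)-T,1))
E
```

```text
t 7.02 tcp [ 571.9 -184.3  181.2] j [ 0.66  0.42 -0.09  2.03 -1.19  0.74  2.12] F [ 0.22  0.56 -0.01] w 0.2
z [ 0.585  0.4   -0.706] y [0.582 0.398 0.709]
wrist lid_lip p 0.87 [ 544.7 -115.3  206.6] [385. 117.]
wrist stay_tip p 0.93 [ 586.4 -130.2  190.5] [376. 198.]
tcp box [-117.2  -67.1  181.2]
[23.  23.9 -3.2]
```

Call:
move_arm:
  commands:
    - {"travel":[6,6,-2],"turn":[0,0,-2],"claw":0}
    - {"travel":[6,6,-1],"turn":[0,0,-2],"claw":0}
    - {"travel":[6,6,0],"turn":[0,0,0],"claw":0}
    - {"travel":[5,5,0],"turn":[0,0,0],"claw":0}
    - {"travel":[0,0,0],"turn":[0,0,0],"claw":0}

```text
clock: 7.58
tcp_pos: [0.5936, -0.1637, 0.1776]
tool_rot: [2.355, 0.0, 2.099]
ft_force: [-0.2, 0.3, -0.4]
gripper_width: 0.0003
grip_force: 0.0
```

```bash
cat > chk.py <<'E'
from st import *
from box import *
import sys
def chk(fn=None,lab=('lid_lip','stay_tip'),cam='wrist'):
    o,R=st(); T=o['tcp_pos']*1000
    p=look(cam,[(l,'p') for l in lab],fn)
    n=lambda q: np.round(w2b(T+R@np.array(q,float)),1)
    print('box: tcp',n((0,0,0)),'tipU',n((0,7.5,19)),'tipside',n((11,0,19)))
    ax=R.copy()
    # back plane (v=13) height at lip edge circle x
    k=np.array(n((0,13,0))); z=np.r_[Rb.T@R[:2,2],R[2,2]]
    for x in (-86,-72): print(' back z at x',x,round(k[2]+(x-k[0])/z[0]*z[2],1))
    print('slope deg',np.degrees(np.arcsin(-R[2,2])))
    return o,R
if __name__=='__main__': chk(*(sys.argv[1:2]))
E
python3 chk.py w3.png
```

```text
t 7.58 tcp [ 593.6 -163.7  177.6] j [ 0.78  0.43 -0.33  2.05 -1.19  0.57  2.04] F [-0.22  0.25 -0.4 ] w 0.3
z [ 0.612  0.356 -0.706] y [0.61  0.356 0.708]
wrist lid_lip p 0.92 [ 544.7 -113.8  206.9] [325. 145.]
wrist stay_tip p 0.98 [ 587.  -130.   189.2] [335. 227.]
box: tcp [-87.3 -67.5 177.6] tipU [-69.1 -72.  169.5] tipside [-71.5 -60.  164.2]
 back z at x -86 194.7
 back z at x -72 180.3
slope deg 44.94330847407059
```

View pics/w3.png

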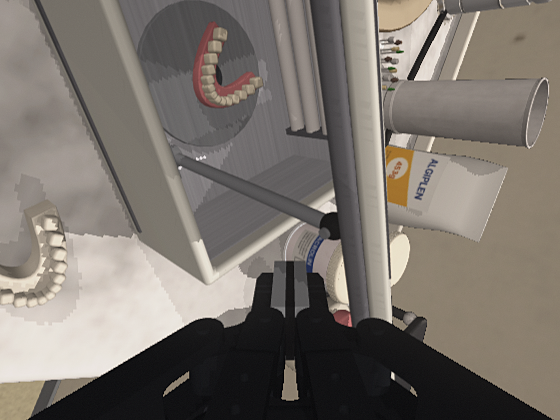

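The wrist view shows the ball at (335,227), the fingertips at (290,262) and the lip strip just right of the fingers, so the fingers are under it with about 11 mm of gap. I'll go slightly deeper and up, then move towards the stay.

Call:
move_arm:
  commands:
    - {"travel":[2.5,2.5,1],"turn":[0,0,0],"claw":0}
    - {"travel":[2.5,2.5,1],"turn":[0,0,0],"claw":0}
    - {"travel":[-3.5,3.6,0],"turn":[0,0,0],"claw":0}
    - {"travel":[-3.5,3.6,0],"turn":[0,0,0],"claw":0}
    - {"travel":[-3.5,3.6,0],"turn":[0,0,0],"claw":0}
    - {"travel":[0,0,0],"turn":[0,0,0],"claw":0}

```text
clock: 8.23
tcp_pos: [0.5873, -0.1505, 0.1799]
tool_rot: [2.356, 0.003, 2.093]
ft_force: [-5.8, -10.0, 6.5]
gripper_width: -0.0
grip_force: 3.7
```

```bash
python3 chk.py w4.png; python3 -c "
from chk import *
chk('s4.png',cam='side')
import cv2
a=cv2.imread('pics/w4.png')[120:340,200:480];b=cv2.imread('pics/s4.png')[170:320,170:361]
cv2.imwrite('pics/m4.png',np.hstack([cv2.resize(a,(400,314)),cv2.resize(b,(400,314),interpolation=cv2.INTER_CUBIC)]))"
```

```text
t 8.23 tcp [ 587.3 -150.5  179.9] j [ 0.83  0.42 -0.4   2.08 -1.19  0.53  2.03] F [-5.82 -9.99  6.46] w -0.0
z [ 0.614  0.351 -0.707] y [0.612 0.354 0.707]
wrist lid_lip p 0.62 [ 548.4 -115.3  212.7] [336. 215.]
wrist stay_tip p 0.72 [ 585.9 -128.9  191.5] [330. 261.]
box: tcp [-82.6 -53.6 179.9] tipU [-64.4 -58.3 171.8] tipside [-66.8 -46.3 166.5]
 back z at x -86 201.9
 back z at x -72 187.4
slope deg 45.00504771639939
t 8.38 tcp [ 587.5 -150.7  179.9] j [ 0.82  0.42 -0.4   2.07 -1.19  0.53  2.03] F [ -8.34 -10.17   8.13] w -0.0
z [ 0.614  0.351 -0.707] y [0.612 0.354 0.707]
side lid_lip p 0.56 [ 545.7 -111.5  215. ] [254. 242.]
box: tcp [-82.5 -54.  179.9] tipU [-64.4 -58.6 171.8] tipside [-66.8 -46.6 166.4]
 back z at x -86 201.9
 back z at x -72 187.4
slope deg 45.00094921481588
```

View pics/m4.png

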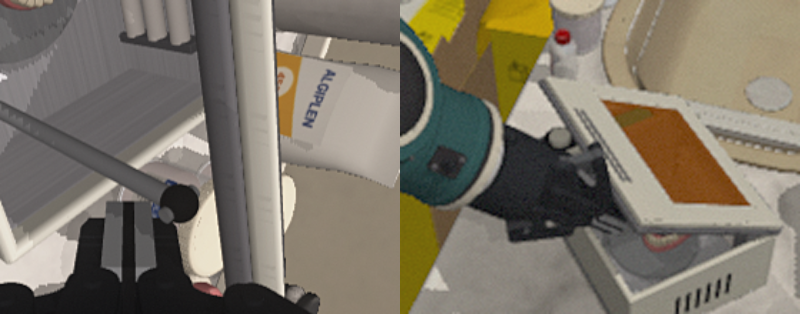

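The joined view shows the fingertips right beside the ball at (180,205) of the crop. The force (-8,-10,8) N and the raised lip (about 213 mm) mean the thicker knuckle met the lip edge. I'll back out a little and flatten the slope, so the tips reach the stay with the lip resting on the finger backs.

Call:
move_arm:
  commands:
    - {"travel":[-3.6,-3.5,-1],"turn":[0,0,0],"claw":0}
    - {"travel":[-3.6,-3.5,0],"turn":[0,0,0],"claw":0}
    - {"travel":[0,0,0],"turn":[2,-3.5,0],"claw":0}
    - {"travel":[0,0,0],"turn":[2,-3.5,0],"claw":0}
    - {"travel":[0,0,0],"turn":[0,0,0],"claw":0}

```text
clock: 8.95
tcp_pos: [0.578, -0.1555, 0.1703]
tool_rot: [2.301, -0.008, 2.098]
ft_force: [-0.4, 0.2, -1.3]
gripper_width: -0.0004
grip_force: 0.0
```

```bash
python3 chk.py w5.png;  python3 -c "
from chk import *
chk('s5.png',cam='side')"
```

```text
t 8.95 tcp [ 578.  -155.5  170.3] j [ 1.07  0.5  -0.65  2.1  -1.17  0.47  2.11] F [-0.44  0.16 -1.35] w -0.4
z [ 0.641  0.38  -0.667] y [0.579 0.33  0.745]
wrist lid_lip p 0.62 [ 544.1 -116.   205.8] [364. 204.]
wrist stay_tip p 0.84 [ 586.5 -127.5  191.6] [369. 255.]
box: tcp [-92.7 -50.8 170.3] tipU [-74.1 -55.4 163.2] tipside [-76.3 -43.4 157.7]
 back z at x -86 181.6
 back z at x -72 168.7
slope deg 41.812945153964286
t 9.1 tcp [ 579.  -154.7  170.9] j [ 1.06  0.49 -0.63  2.09 -1.18  0.47  2.11] F [-0.37 -0.1   0.26] w 0.1
z [ 0.64   0.379 -0.669] y [0.58  0.333 0.744]
side lid_lip p 0.7 [ 545.  -116.3  204.9] [253. 247.]
side stay_tip p 0.53 [615.8 -48.8  22.9] [294. 283.]
box: tcp [-91.5 -50.9 170.9] tipU [-72.9 -55.4 163.8] tipside [-75.1 -43.5 158.3]
 back z at x -86 183.4
 back z at x -72 170.4
slope deg 41.965060420618016
```

Call:
move_arm:
  commands:
    - {"travel":[0,0,0],"turn":[0,0,-4],"claw":0}
    - {"travel":[0,0,0],"turn":[0,0,-4],"claw":0}
    - {"travel":[0,0,0],"turn":[0,0,0],"claw":0}
    - {"travel":[0,0,0],"turn":[0,0,0],"claw":0}

```text
clock: 9.58
tcp_pos: [0.579, -0.1538, 0.1706]
tool_rot: [2.302, -0.008, 1.971]
ft_force: [-0.8, -0.8, 0.0]
gripper_width: -0.0002
grip_force: 0.0
```

```bash
python3 chk.py w6.png
```

```text
t 9.58 tcp [ 579.  -153.8  170.6] j [ 1.25  0.56 -0.91  2.14 -1.18  0.24  2.05] F [-0.82 -0.76  0.01] w -0.2
z [ 0.683  0.295 -0.668] y [0.617 0.255 0.744]
wrist lid_lip p 0.91 [ 542.4 -117.1  205.6] [341. 224.]
wrist stay_tip p 0.88 [ 586.2 -129.4  192.3] [363. 261.]
box: tcp [-90.8 -50.2 170.6] tipU [-72.9 -57.1 163.5] tipside [-73.6 -45.  158. ]
 back z at x -86 183.5
 back z at x -72 170.0
slope deg 41.90650705275522
```

Call:
move_arm:
  commands:
    - {"travel":[0.7,-3.6,0],"turn":[-1.7,3.6,0],"claw":0}
    - {"travel":[0.7,-3.6,0],"turn":[-1.7,3.6,1.5],"claw":0}
    - {"travel":[0,0,0],"turn":[0,0,1.5],"claw":0}
    - {"travel":[0,0,0],"turn":[0,0,0],"claw":0}

```text
clock: 10.07
tcp_pos: [0.5817, -0.1589, 0.1694]
tool_rot: [2.403, 0.0, 2.02]
ft_force: [-4.0, -4.8, 5.1]
gripper_width: -0.0002
grip_force: 0.0
```

```bash
python3 chk.py w7.png
```

```text
t 10.07 tcp [ 581.7 -158.9  169.4] j [ 1.03  0.46 -0.65  2.09 -0.98  0.37  1.81] F [-3.98 -4.79  5.12] w -0.2
z [ 0.607  0.292 -0.739] y [0.666 0.321 0.674]
wrist lid_lip p 0.94 [ 543.3 -114.2  203.9] [339. 190.]
wrist stay_tip p 0.63 [ 584.8 -128.5  191. ] [364. 249.]
box: tcp [-92.5 -55.8 169.4] tipU [-75.1 -61.6 160.4] tipside [-76.8 -49.4 155.3]
 back z at x -86 181.2
 back z at x -72 165.0
slope deg 47.660339536659464
```

Call:
move_arm:
  commands:
    - {"travel":[-3.6,-3.5,0],"turn":[0,0,0],"claw":0}
    - {"travel":[-3.6,-3.5,3],"turn":[0,0,0],"claw":0}
    - {"travel":[0,0,6],"turn":[0,0,0],"claw":0}
    - {"travel":[0,0,4],"turn":[0,0,0],"claw":0}
    - {"travel":[3,2.9,0],"turn":[0,0,0],"claw":0}
    - {"travel":[3,2.9,0],"turn":[0,0,0],"claw":0}
    - {"travel":[0,0,0],"turn":[0,0,0],"claw":0}

```text
clock: 10.8
tcp_pos: [0.5799, -0.1585, 0.1815]
tool_rot: [2.402, -0.004, 2.017]
ft_force: [-1.0, 1.0, 0.8]
gripper_width: 0.0001
grip_force: 0.0
```

```bash
python3 chk.py w8.png
```

```text
t 10.8 tcp [ 579.9 -158.5  181.5] j [ 1.02  0.43 -0.65  2.08 -0.96  0.39  1.78] F [-1.03  0.97  0.78] w 0.1
z [ 0.607  0.294 -0.739] y [0.668 0.316 0.674]
wrist lid_lip p 0.75 [ 545.3 -114.8  208.3] [323. 190.]
wrist stay_tip p 0.89 [ 588.3 -129.3  190.8] [344. 243.]
box: tcp [-93.4 -54.3 181.5] tipU [-76.  -60.1 172.5] tipside [-77.8 -47.9 167.5]
 back z at x -86 192.3
 back z at x -72 176.1
slope deg 47.61985733209978
```

Call:
move_arm:
  commands:
    - {"travel":[2.5,2.4,0.5],"turn":[0,0,0],"claw":0}
    - {"travel":[2.5,2.4,0.5],"turn":[0,0,0],"claw":0}
    - {"travel":[0.8,0.8,0.5],"turn":[0,0,0],"claw":0}
    - {"travel":[0,0,0],"turn":[0,0,0],"claw":0}

```text
clock: 11.28
tcp_pos: [0.5853, -0.1538, 0.1828]
tool_rot: [2.402, -0.004, 2.016]
ft_force: [-0.5, -1.1, -1.1]
gripper_width: 0.0002
grip_force: 0.6
```

```bash
python3 chk.py w9.png; python3 -c "
import cv2
a=cv2.imread('pics/w9.png')[120:420,140:540]
cv2.imwrite('pics/m9.png',cv2.resize(a,(800,600),interpolation=cv2.INTER_CUBIC))"
```

```text
t 11.28 tcp [ 585.3 -153.8  182.8] j [ 1.01  0.43 -0.64  2.08 -0.96  0.39  1.76] F [-0.46 -1.15 -1.09] w 0.2
z [ 0.607  0.293 -0.739] y [0.668 0.316 0.674]
wrist lid_lip p 0.93 [ 546.5 -114.3  207.9] [303. 200.]
wrist stay_tip p 0.92 [ 585.5 -126.6  192.2] [330. 246.]
box: tcp [-86.3 -54.6 182.8] tipU [-68.9 -60.5 173.8] tipside [-70.6 -48.3 168.8]
 back z at x -86 201.8
 back z at x -72 185.6
slope deg 47.64564427544886
```

View pics/m9.png

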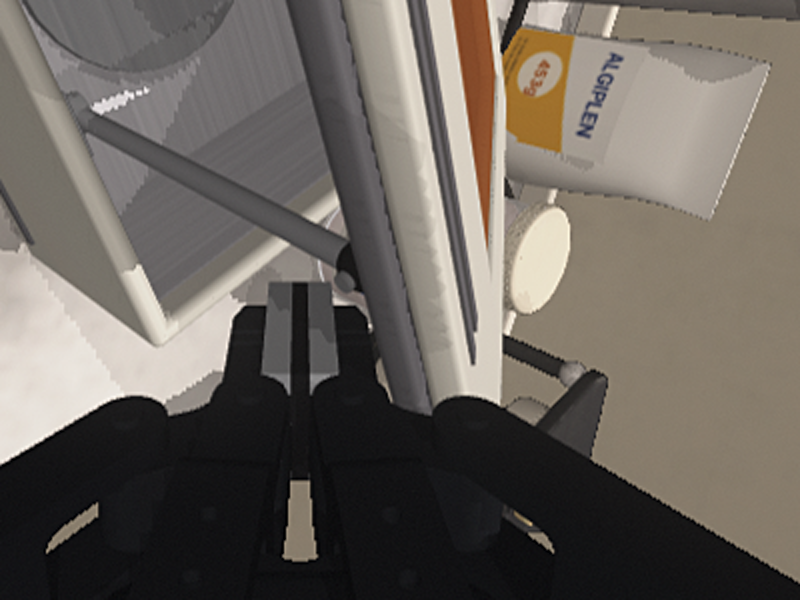

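The crop shows the finger back just under the grey liner edge at (370,330) and the ball with its rod end at (350,265), just ahead of the fingertips at (300,285). Now I'll push the stay towards +y.

Call:
move_arm:
  commands:
    - {"travel":[-2.8,2.9,0],"turn":[0,0,0],"claw":0}
    - {"travel":[-2.8,2.9,0],"turn":[0,0,0],"claw":0}
    - {"travel":[-2.8,2.9,0],"turn":[0,0,0],"claw":0}
    - {"travel":[-2.8,2.9,0],"turn":[0,0,0],"claw":0}
    - {"travel":[-2.8,2.9,0],"turn":[0,0,0],"claw":0}

```text
clock: 11.85
tcp_pos: [0.5708, -0.1393, 0.1828]
tool_rot: [2.402, -0.004, 2.016]
ft_force: [-0.4, -1.7, -0.1]
gripper_width: -0.0003
grip_force: 0.4
```

```bash
python3 chk.py w10.png
```

```text
t 11.85 tcp [ 570.8 -139.3  182.8] j [ 1.03  0.41 -0.68  2.12 -1.    0.37  1.79] F [-0.41 -1.68 -0.06] w -0.3
z [ 0.607  0.293 -0.739] y [0.668 0.315 0.674]
wrist lid_lip p 0.84 [ 545.9 -113.   205.3] [313. 251.]
wrist stay_tip p 0.85 [ 577.7 -119.2  191.4] [333. 265.]
box: tcp [-86.6 -34.  182.8] tipU [-69.2 -39.9 173.8] tipside [-70.9 -27.7 168.8]
 back z at x -86 201.4
 back z at x -72 185.2
slope deg 47.64852756907542
```

Call:
move_arm:
  commands:
    - {"travel":[-2.1,2.2,0],"turn":[0,0,0],"claw":0}
    - {"travel":[-2.1,2.2,0],"turn":[0,0,0],"claw":0}
    - {"travel":[-2.1,2.2,0],"turn":[0,0,0],"claw":0}
    - {"travel":[-2.1,2.2,0],"turn":[0,0,0],"claw":0}

```text
clock: 12.33
tcp_pos: [0.5625, -0.1306, 0.1827]
tool_rot: [2.402, -0.004, 2.015]
ft_force: [-0.5, -1.5, 0.1]
gripper_width: 0.0002
grip_force: 0.9
```

```bash
python3 chk.py w11.png
```

```text
t 12.33 tcp [ 562.5 -130.6  182.7] j [ 1.05  0.39 -0.71  2.15 -1.03  0.36  1.81] F [-0.5  -1.51  0.09] w 0.2
z [ 0.607  0.293 -0.739] y [0.668 0.315 0.674]
wrist lid_lip p 0.86 [ 543.2 -116.   205. ] [312. 288.]
wrist stay_tip p 0.76 [ 567.5 -109.4  190.5] [330. 261.]
wrist stay_tip p 0.73 [ 543.6 -116.5  206.4] [315. 291.]
box: tcp [-86.5 -22.1 182.7] tipU [-69.1 -27.9 173.7] tipside [-70.8 -15.7 168.7]
 back z at x -86 201.4
 back z at x -72 185.3
slope deg 47.651578324270595
```

Call:
move_arm:
  commands:
    - {"travel":[-2.1,2.2,0],"turn":[0,0,0],"claw":0}
    - {"travel":[-2.1,2.2,0],"turn":[0,0,0],"claw":0}
    - {"travel":[-2.1,2.2,0],"turn":[0,0,0],"claw":0}
    - {"travel":[-2.1,2.2,0],"turn":[0,0,0],"claw":0}
    - {"travel":[0,0,0],"turn":[0,0,0],"claw":0}

```text
clock: 12.9
tcp_pos: [0.554, -0.1218, 0.1828]
tool_rot: [2.403, -0.004, 2.015]
ft_force: [-2.2, -3.6, 1.2]
gripper_width: 0.0001
grip_force: 2.7
```

```bash
python3 chk.py w12.png; python3 -c "
from chk import *
chk('s12.png',cam='side')
import cv2
a=cv2.imread('pics/w12.png')[100:360,140:487];b=cv2.imread('pics/s12.png')[170:320,170:370]
cv2.imwrite('pics/m12.png',np.hstack([cv2.resize(a,(400,300)),cv2.resize(b,(400,300),interpolation=cv2.INTER_CUBIC)]))"
```

```text
t 12.9 tcp [ 554.  -121.8  182.8] j [ 1.06  0.38 -0.73  2.18 -1.06  0.35  1.83] F [-2.17 -3.65  1.22] w 0.1
z [ 0.607  0.293 -0.739] y [0.668 0.315 0.674]
wrist lid_lip p 0.88 [ 543.7 -114.8  202.4] [316. 308.]
wrist stay_tip p 0.96 [505.1 -44.1  86.1] [139.  65.]
box: tcp [-86.4  -9.8 182.8] tipU [-69.1 -15.7 173.8] tipside [-70.8  -3.5 168.8]
 back z at x -86 201.5
 back z at x -72 185.3
slope deg 47.656523955978464
t 13.05 tcp [ 554.1 -121.9  182.7] j [ 1.06  0.38 -0.73  2.18 -1.05  0.35  1.83] F [-4.63 -2.92  1.69] w -0.4
z [ 0.607  0.293 -0.739] y [0.668 0.315 0.674]
side lid_lip p 0.92 [ 545.9 -113.7  204.7] [254. 246.]
box: tcp [-86.4 -10.  182.7] tipU [-69.  -15.8 173.7] tipside [-70.7  -3.6 168.7]
 back z at x -86 201.6
 back z at x -72 185.4
slope deg 47.65631655208497
```

View pics/m12.png

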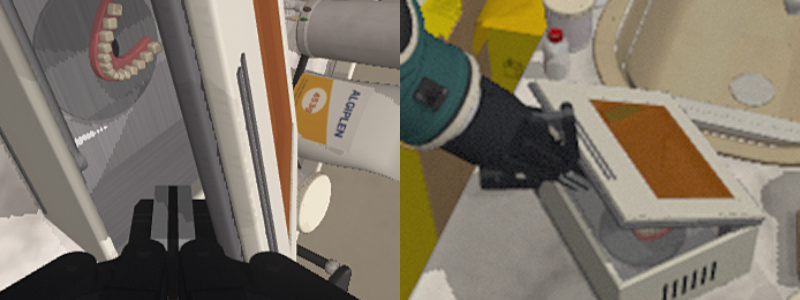

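The stay is folded: its ball is now seen at rim height, z about 86. The lid rests on the finger backs with the lip at about 203 mm. I'll lower it, following the lip's arc.

Call:
move_arm:
  commands:
    - {"travel":[-2.6,-2.5,-3],"turn":[0,0,0],"claw":0}
    - {"travel":[-2.6,-2.5,-3],"turn":[0,0,0],"claw":0}
    - {"travel":[-2.6,-2.5,-3],"turn":[0,0,0],"claw":0}
    - {"travel":[-1.7,-1.6,-5],"turn":[0,0,0],"claw":0}
    - {"travel":[-1.7,-1.6,-5],"turn":[0,0,0],"claw":0}
    - {"travel":[0,0,0],"turn":[0,0,0],"claw":0}

```text
clock: 13.7
tcp_pos: [0.5424, -0.1329, 0.1625]
tool_rot: [2.403, -0.006, 2.015]
ft_force: [-1.9, 0.1, -2.3]
gripper_width: 0.0005
grip_force: 0.8
```

```bash
cat > lo.py <<'E'
from chk import *
import sys
o,R=st(); T=w2b(o['tcp_pos']*1000); z=np.r_[Rb.T@R[:2,2],R[2,2]]
c=np.hypot(z[0],z[1]); c=z[0]; s=-z[2]
for cam in ('wrist','side'): look(cam,[('lid_lip','p')],cam+sys.argv[1]+'.png')
print('tcp box',np.round(T,1),'slope',np.degrees(np.arcsin(s)))
# lid height predicted: find lip z on arc where back plane v=12
for lz in np.arange(215,98,-.5):
    lx=85-np.sqrt(202**2-(lz-100)**2); d=(lx-T[0],lz-T[2])
    v=d[0]*s+d[1]*np.hypot(z[0],z[1]); w=d[0]*np.hypot(z[0],z[1])-d[1]*s
    if v<=12: print('pred lip z',lz,'w',round(w,1)); break
print('tipU x',(T+np.r_[z[0]*19+s*7.5,0,0])[0].round(1))
E
python3 lo.py 13
```

```text
t 13.7 tcp [ 542.4 -132.9  162.5] j [ 1.12  0.43 -0.76  2.2  -1.09  0.32  1.92] F [-1.94  0.13 -2.27] w 0.5
z [ 0.606  0.293 -0.739] y [0.669 0.314 0.673]
wrist lid_lip p 0.86 [ 535.3 -124.7  181.2] [321. 303.]
side lid_lip p 0.98 [ 537.9 -123.5  183.4] [249. 256.]
tcp box [-102.5   -9.7  162.5] slope 47.681221138820284
pred lip z 178.5 w -10.9
tipU x -84.8
```

Call:
move_arm:
  commands:
    - {"travel":[-1.8,-1.7,-5],"turn":[-0.4,0.9,0],"claw":0}
    - {"travel":[-1.7,-1.7,-5],"turn":[-0.4,0.9,0],"claw":0}
    - {"travel":[-1.6,-1.5,-5],"turn":[-0.4,0.9,0],"claw":0}
    - {"travel":[-1.5,-1.5,-5],"turn":[-0.4,0.9,0],"claw":0}
    - {"travel":[-1.4,-1.3,-5],"turn":[0,0,0],"claw":0}
    - {"travel":[0,0,0],"turn":[0,0,0],"claw":0}

```text
clock: 14.4
tcp_pos: [0.535, -0.1401, 0.1382]
tool_rot: [2.471, -0.006, 2.016]
ft_force: [-0.2, -1.4, -1.6]
gripper_width: -0.0001
grip_force: 0.6
```

```bash
python3 lo.py 14
```

```text
t 14.4 tcp [ 535.  -140.1  138.2] j [ 1.03  0.44 -0.66  2.19 -0.99  0.31  1.83] F [-0.23 -1.41 -1.61] w -0.1
z [ 0.559  0.272 -0.784] y [0.709 0.334 0.621]
wrist lid_lip p 0.66 [ 527.5 -132.6  154.7] [312. 303.]
wrist lid_lip p 0.48 [ 543.1 -211.4   -2.8] [140. 310.]
side lid_lip p 0.6 [ 529.5 -127.2  157.4] [245. 264.]
tcp box [-112.8   -9.7  138.2] slope 51.584361555422305
pred lip z 153.5 w -10.1
tipU x -95.7
```

Call:
move_arm:
  commands:
    - {"travel":[-1.2,-1.2,-5],"turn":[-0.4,0.9,0],"claw":0}
    - {"travel":[-1.1,-1.1,-5],"turn":[-0.4,0.9,0],"claw":0}
    - {"travel":[-1.0,-1.0,-5],"turn":[0,0,0],"claw":0}
    - {"travel":[-0.9,-0.9,-5],"turn":[0,0,0],"claw":0}
    - {"travel":[-0.9,-0.8,-5],"turn":[0,0,0],"claw":0}
    - {"travel":[-0.7,-0.7,-5],"turn":[0,0,0],"claw":0}
    - {"travel":[0,0,0],"turn":[0,0,0],"claw":0}

```text
clock: 15.18
tcp_pos: [0.5288, -0.1463, 0.1077]
tool_rot: [2.506, -0.009, 2.014]
ft_force: [-0.6, -2.4, -1.0]
gripper_width: 0.0001
grip_force: 0.8
```

```bash
python3 lo.py 15
```

```text
t 15.18 tcp [ 528.8 -146.3  107.7] j [ 1.01  0.49 -0.64  2.19 -0.98  0.26  1.85] F [-0.63 -2.36 -1.03] w 0.1
z [ 0.534  0.261 -0.804] y [0.729 0.34  0.594]
wrist lid_lip p 0.67 [ 522.8 -135.3  123.7] [316. 294.]
side lid_lip p 0.71 [ 525.9 -133.8  125.5] [243. 276.]
tcp box [-121.6   -9.8  107.7] slope 53.560289795457145
pred lip z 120.0 w -6.6
tipU x -104.8
```

Call:
move_arm:
  commands:
    - {"travel":[-0.2,-0.2,-4],"turn":[-0.4,0.9,0],"claw":0}
    - {"travel":[-0.2,-0.2,-4],"turn":[-0.4,0.9,0],"claw":0}
    - {"travel":[-0.2,-0.2,-4],"turn":[-0.4,0.9,0],"claw":0}
    - {"travel":[-0.2,-0.2,-3],"turn":[0,0,0],"claw":0}
    - {"travel":[0,0,0],"turn":[0,0,0],"claw":0}

```text
clock: 15.8
tcp_pos: [0.5279, -0.1472, 0.0932]
tool_rot: [2.558, -0.008, 2.014]
ft_force: [-7.5, -5.0, -1.4]
gripper_width: -0.0
grip_force: 3.8
```

```bash
python3 lo.py 16; python3 -c "
import cv2,numpy as np
a=cv2.imread('pics/wrist16.png')[100:400,140:540];b=cv2.imread('pics/side16.png')[190:340,180:380]
cv2.imwrite('pics/m16.png',np.hstack([cv2.resize(a,(400,300)),cv2.resize(b,(400,300),interpolation=cv2.INTER_CUBIC)]))"
```

```text
t 15.8 tcp [ 527.9 -147.2   93.2] j [ 0.91  0.49 -0.54  2.18 -0.92  0.26  1.77] F [-7.48 -4.98 -1.37] w -0.0
z [ 0.494  0.242 -0.835] y [0.756 0.354 0.551]
wrist lid_lip p 0.66 [ 520.8 -137.4  110. ] [312. 299.]
side lid_lip p 0.94 [ 524.1 -130.3  110.6] [243. 278.]
tcp box [-122.8   -9.8   93.2] slope 56.58742735219453
pred lip z 106.0 w -7.4
tipU x -106.6
```

View pics/m16.png

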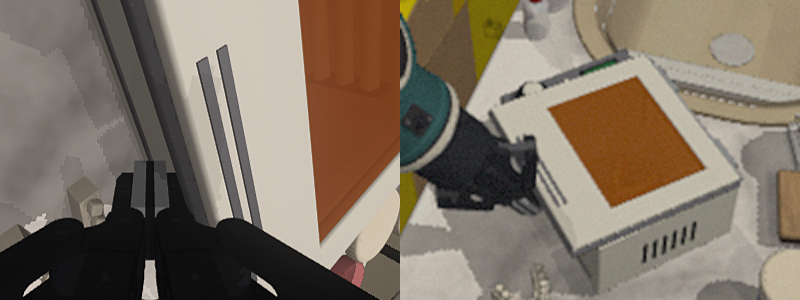

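The view shows the lid nearly shut (lip about 109 mm), the fingers under the lip and the mouth gap almost closed. The horizontal force says the knuckle touches the lip front, so I'll ease back slowly, which also lowers the lid.

Call:
move_arm:
  commands:
    - {"travel":[-0.7,-0.7,0],"turn":[0,0,0],"claw":0}
    - {"travel":[-0.7,-0.7,0],"turn":[0,0,0],"claw":0}
    - {"travel":[-0.7,-0.7,0],"turn":[0,0,0],"claw":0}
    - {"travel":[0,0,-1],"turn":[0,0,0],"claw":0}
    - {"travel":[0,0,-1],"turn":[0,0,0],"claw":0}
    - {"travel":[0,0,0],"turn":[0,0,0],"claw":0}

```text
clock: 16.5
tcp_pos: [0.5264, -0.149, 0.0916]
tool_rot: [2.557, -0.008, 2.015]
ft_force: [-0.1, -1.1, -1.7]
gripper_width: -0.0004
grip_force: 0.9
```

```bash
python3 lo.py 17
```

```text
t 16.5 tcp [ 526.4 -149.    91.6] j [ 0.92  0.5  -0.55  2.18 -0.92  0.26  1.78] F [-0.06 -1.13 -1.73] w -0.4
z [ 0.495  0.243 -0.834] y [0.755 0.354 0.552]
wrist lid_lip p 0.86 [ 522.2 -135.1  103.5] [313. 283.]
side lid_lip p 0.82 [ 526.2 -135.5  108.7] [243. 281.]
tcp box [-125.1  -10.1   91.6] slope 56.50605960874861
pred lip z 101.0 w -3.3
tipU x -108.9
```

Call:
move_arm:
  commands:
    - {"travel":[0,0,-1],"turn":[0,0,0],"claw":0}
    - {"travel":[0,0,-1],"turn":[0,0,0],"claw":0}
    - {"travel":[0,0,-1],"turn":[0,0,0],"claw":0}
    - {"travel":[0,0,-1],"turn":[0,0,0],"claw":0}
    - {"travel":[0,0,-1],"turn":[0,0,0],"claw":0}
    - {"travel":[0,0,-1],"turn":[0,0,0],"claw":0}
    - {"travel":[0,0,-1],"turn":[0,0,0],"claw":0}
    - {"travel":[0,0,-1],"turn":[0,0,0],"claw":0}
    - {"travel":[0,0,0],"turn":[0,0,0],"claw":0}

```text
clock: 17.45
tcp_pos: [0.5265, -0.1488, 0.0837]
tool_rot: [2.557, -0.009, 2.015]
ft_force: [0.3, 1.2, -0.1]
gripper_width: 0.0
grip_force: 0.0
```

```bash
python3 lo.py 18; python3 -c "
from h import *
print(np.round([(read_camera('top'),observe()['ft_force'])[1] for _ in range(4)],1).tolist())"
```

```text
t 17.45 tcp [ 526.5 -148.8   83.7] j [ 0.93  0.52 -0.56  2.18 -0.94  0.24  1.81] F [ 0.26  1.22 -0.05] w 0.0
z [ 0.495  0.244 -0.834] y [0.755 0.354 0.552]
wrist lid_lip p 0.79 [ 519.7 -135.1  101.3] [318. 289.]
side lid_lip p 0.65 [ 524.8 -135.5   99.8] [243. 284.]
tcp box [-124.9  -10.    83.7] slope 56.49651897700777
tipU x -108.7
[[-0.4, 1.0, 0.8], [0.2, -0.1, -0.4], [0.3, -0.1, -0.3], [-0.7, -0.2, 0.1]]
```

The lid is shut: the lip reads about 100 mm and there is no force. I'll withdraw forward, then rise and turn the tool down.

Call:
move_arm:
  commands:
    - {"travel":[-7,-7,-1],"turn":[0,0,0],"claw":0}
    - {"travel":[-7,-7,0],"turn":[0,0,0],"claw":0}
    - {"travel":[-7,-7,0],"turn":[0,0,0],"claw":0}
    - {"travel":[-7,-7,0],"turn":[0,0,0],"claw":0}
    - {"travel":[-7,-7,0],"turn":[0,0,0],"claw":0}
    - {"travel":[-7,-7,5],"turn":[0,0,0],"claw":0}
    - {"travel":[-4,-4,25],"turn":[0,0,0],"claw":0}
    - {"travel":[0,0,30],"turn":[0,0,0],"claw":0}
    - {"travel":[0,0,30],"turn":[0,0,0],"claw":0}
    - {"travel":[0,0,30],"turn":[0,0,0],"claw":0}

```text
clock: 18.68
tcp_pos: [0.4795, -0.1954, 0.2042]
tool_rot: [2.558, -0.009, 2.014]
ft_force: [0.8, 0.4, -0.2]
gripper_width: 0.0004
grip_force: 0.0
```

Call:
move_arm:
  commands:
    - {"travel":[0,20,10],"turn":[-2.9,6.0,0],"claw":0}
    - {"travel":[0,25,0],"turn":[-2.9,6.0,0],"claw":0}
    - {"travel":[0,25,0],"turn":[-2.9,6.0,0],"claw":0}
    - {"travel":[0,25,0],"turn":[-2.9,6.0,0],"claw":0}
    - {"travel":[0,25,0],"turn":[-2.9,6.0,0],"claw":0}
    - {"travel":[0,20,0],"turn":[0,0,0],"claw":0}
    - {"travel":[0,0,0],"turn":[0,0,0],"claw":0}

```text
clock: 19.27
tcp_pos: [0.4802, -0.0849, 0.2068]
tool_rot: [2.951, -0.031, 2.025]
ft_force: [0.0, 0.3, 0.1]
gripper_width: -0.0001
grip_force: 0.0
```

```bash
python3 - <<'E'
from st import *
o,R=st()
for cam in ('wrist','side','top'): look(cam,[('start_top','p'),('lid_lip','p'),('stone_cast','p')],cam+'20.png')
E
```

```text
t 19.27 tcp [480.2 -84.9 206.8] j [ 0.53  0.18 -0.36  2.07 -0.1   0.77  0.69] F [0.   0.32 0.08] w -0.1
z [ 0.157  0.11  -0.981] y [0.885 0.426 0.19 ]
wrist start_top p 0.83 [485.9  -2.   98.6] [321. 106.]
side start_top p 0.23 [430.7 327.2  -1.9] [266. 171.]
side lid_lip p 0.68 [ 522.8 -133.5   99.8] [242. 283.]
side stone_cast p 0.97 [ 549.1 -211.9   -1.4] [244. 342.]
top start_top p 0.62 [486.5  -1.9  94.4] [295. 240.]
top lid_lip p 0.61 [ 523.1 -138.7   98.6] [342. 227.]
top lid_lip p 0.43 [433.4 328.2   0.7] [189. 260.]
top stone_cast p 0.51 [ 547.  -212.4   -1.3] [359. 220.]
```

Call:
move_arm:
  commands:
    - {"travel":[1.5,21,0],"turn":[-3.1,4.5,0],"claw":0}
    - {"travel":[1.5,21,0],"turn":[-3.1,4.5,0],"claw":0}
    - {"travel":[1.5,21,0],"turn":[0,0,6],"claw":0}
    - {"travel":[1.5,20,0],"turn":[0,0,6],"claw":0}
    - {"travel":[0,0,-20],"turn":[0,0,6],"claw":0}
    - {"travel":[0,0,-20],"turn":[0,0,0],"claw":0}
    - {"travel":[0,0,0],"turn":[0,0,0],"claw":0}

```text
clock: 20.45
tcp_pos: [0.4845, -0.0055, 0.1638]
tool_rot: [3.141, -0.004, 2.332]
ft_force: [-0.8, 0.4, -1.1]
gripper_width: 0.0001
grip_force: 0.0
```

```bash
python3 - <<'E'
from st import *
o,R=st()
for cam in ('wrist','side'): look(cam,[('start_top','p')],cam+'21.png')
E
```

```text
t 20.45 tcp [484.5  -5.5 163.8] j [ 0.32  0.31 -0.42  2.02  0.16  0.84  0.56] F [-0.81  0.42 -1.05] w 0.1
z [-0.003  0.003 -1.   ] y [0.724 0.69  0.   ]
wrist start_top p 0.92 [485.7  -3.6  99.8] [294. 238.]
side start_top p 0.56 [484.4  -2.   99.6] [245. 233.]
```

View pics/wrist21.png

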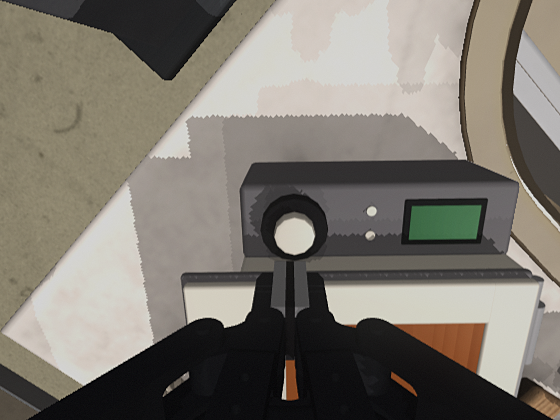

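The wrist view shows the white start button at (294,235) in its black ring, directly ahead of the closed fingertips, with the lid shut below. I'll descend and press it.

Call:
move_arm:
  commands:
    - {"travel":[1,3,-15],"turn":[0,0,0],"claw":0}
    - {"travel":[0,0,-15],"turn":[0,0,0],"claw":0}
    - {"travel":[0,0,-10],"turn":[0,0,0],"claw":0}
    - {"travel":[0,0,-4],"turn":[0,0,0],"claw":0}
    - {"travel":[0,0,-2],"turn":[0,0,0],"claw":0}
    - {"travel":[0,0,-2],"turn":[0,0,0],"claw":0}
    - {"travel":[0,0,0],"turn":[0,0,0],"claw":0}

```text
clock: 21.23
tcp_pos: [0.4872, -0.0027, 0.1189]
tool_rot: [3.138, -0.0, 2.331]
ft_force: [-0.3, -0.7, 0.0]
gripper_width: 0.0001
grip_force: 0.0
```

Call:
move_arm:
  commands:
    - {"travel":[0,0,-1.5],"turn":[0,0,0],"claw":0}
    - {"travel":[0,0,-1.5],"turn":[0,0,0],"claw":0}
    - {"travel":[0,0,-1],"turn":[0,0,0],"claw":0}
    - {"travel":[0,0,0],"turn":[0,0,0],"claw":0}

```text
clock: 21.57
tcp_pos: [0.4874, -0.0027, 0.1147]
tool_rot: [3.138, -0.0, 2.331]
ft_force: [1.9, -0.9, 3.5]
gripper_width: 0.0
grip_force: 1.4
```

Spring force is building. I'll go on to the hard stop.

Call:
move_arm:
  commands:
    - {"travel":[0,0,-1],"turn":[0,0,0],"claw":0}
    - {"travel":[0,0,-1],"turn":[0,0,0],"claw":0}
    - {"travel":[0,0,0],"turn":[0,0,0],"claw":0}

```text
clock: 21.82
tcp_pos: [0.4874, -0.0026, 0.1129]
tool_rot: [3.138, -0.0, 2.331]
ft_force: [0.1, -1.1, 12.0]
gripper_width: -0.0002
grip_force: 5.8
```

Call:
move_arm:
  commands:
    - {"travel":[0,0,-0.5],"turn":[0,0,0],"claw":0}
    - {"travel":[0,0,0],"turn":[0,0,0],"claw":0}
    - {"travel":[0,0,0],"turn":[0,0,0],"claw":0}

```text
clock: 22.07
tcp_pos: [0.4875, -0.0026, 0.1128]
tool_rot: [3.138, 0.0, 2.331]
ft_force: [-3.9, -0.4, 19.5]
gripper_width: -0.0008
grip_force: 9.3
```

Call:
move_arm:
  commands:
    - {"travel":[0,0,3],"turn":[0,0,0],"claw":0}
    - {"travel":[0,0,10],"turn":[0,0,0],"claw":0}
    - {"travel":[0,0,25],"turn":[0,0,0],"claw":0}
    - {"travel":[0,0,35],"turn":[0,0,0],"claw":0}
    - {"travel":[0,0,35],"turn":[0,0,0],"claw":0}
    - {"travel":[0,0,0],"turn":[0,0,0],"claw":0}
    - {"travel":[0,0,0],"turn":[0,0,0],"claw":0}

```text
clock: 22.65
tcp_pos: [0.4875, -0.0026, 0.222]
tool_rot: [3.137, 0.002, 2.331]
ft_force: [0.3, 0.2, 0.2]
gripper_width: 0.0
grip_force: 0.0
```

```bash
python3 - <<'E'
from st import *
o,R=st()
for cam in ('wrist','side','top'): look(cam,[(l,'p') for l in ('start_top','lid_lip','stone_cast','small_bottle','powder_pot','dosing_cup')],cam+'22.png')
E
```

```text
t 22.65 tcp [487.5  -2.6 222. ] j [ 0.34  0.23 -0.44  1.97  0.12  0.97  0.6 ] F [0.26 0.18 0.16] w 0.0
z [ 0.005  0.002 -1.   ] y [0.725 0.689 0.005]
wrist start_top p 0.62 [486.4  -4.5  98.6] [286. 205.]
wrist powder_pot p 0.2 [483.   -1.3  98.4] [286. 199.]
side start_top p 0.59 [485.7  -0.   98.9] [246. 233.]
side lid_lip p 0.8 [ 524.4 -135.3   99.2] [242. 284.]
side stone_cast p 0.68 [ 549.3 -212.2   -2.7] [244. 343.]
side small_bottle p 0.56 [426.5 172.8   1.6] [248. 206.]
side powder_pot p 0.61 [421.8 244.9   3. ] [254. 188.]
side dosing_cup p 0.6 [432.6 331.1  -1.6] [267. 171.]
top lid_lip p 0.75 [ 523.6 -141.4  101.4] [343. 227.]
top stone_cast p 0.7 [ 5.472e+02 -2.130e+02 -1.000e-01] [360. 220.]
top small_bottle p 0.65 [427.2 176.6  -2.3] [238. 261.]
top powder_pot p 0.62 [416.5 245.2   3. ] [216. 265.]
top dosing_cup p 0.7 [435.9 328.2   2.4] [189. 259.]
```

View pics/side22.png

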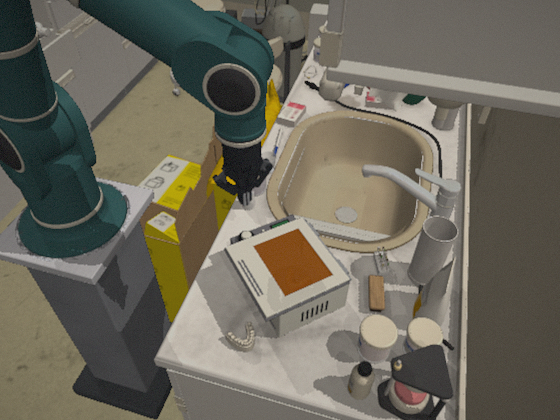

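The side view shows the lid flat on the box at (290,265), the cast still at (240,338), the other items where they were, and the gripper clear above the button at (248,195).

```bash
python3 -c "
from plant import hand_in
print(hand_in())"
```

```text
the job is handed in; nothing more can be done
None
```

The lid was lowered on the fingers until fully shut, the start button was pressed to its stop and released, the items around the box are where they were, and the job is handed in at 22.7 s; while I was lining up, the gripper twice nudged the lip and once lifted the lid about 6 mm before it settled back on the stay.

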